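# Put the foil dish out for collection and flip the sign

### The arm

A 7-joint arm with a two-finger parallel gripper is mounted at the origin on the work surface. World frame = base frame: x ahead of the robot, y to its left, z up, the work surface at z = 0. Lengths are in m, angles in rad, forces in N, time in s.
With the tool pointing down it reaches from about 0.4 to 0.85 m from the base axis. Payload 10.4 kg.
Tool frame: the origin (TCP) lies midway between the tips of the shut fingers; the grasp point (between the pads) lies manip.grip_depth behind it (manip.grip_depth is the distance from the TCP to the grasp point, in m); z points along the fingers, x is the direction in which the jaws open and shut, and the axes are right-handed (so a half turn about z gives the same grasp; the last joint's range is limited). The gripper opens to 85 mm and grips with 20 to 120 N. Pads are 22 mm wide; open, the fingers measure 114 mm over their backs; the gripper's body (76 mm by 85 mm) begins 54 mm behind the grasp point. The pads swing forward as they close: fully open they stand 13 mm farther back than shut.
Start: joints at [-1.347, 0.332, -0.065, 1.46, 0.022, 1.35, -0.088], TCP at [0.153, 0.606, 0.231] pointing down, gripper open.
Joint ranges: [-2.6, 2.6], [-0.5, 2.12], [-1.47, 1.34], [0.16, 2.42], [-1.27, 4.41], [0.06, 2.06], [-2.6, 2.6]. Speed limits (rad/s): [2.22, 2.22, 2.79, 2.79, 3.14, 3.14, 3.14].

### API

Orientations are given as a unit quaternion [x, y, z, w].
In Python, from workcell import manip gives the robot as it stands. The module is installed in compiled form; this text tells all that it offers.
- The arm moves only by the tool send_rows, never from a script. Its argument "steps" is a list of rows, each a list of 2 entries, a list of its own where there are three numbers: the shift along the tool's x, y, z in m, then the turn about the tool's z in rad. In form: [[[x, y, z], spin], ...]. A call has exactly 8 rows; each row is the pose to reach, as a shift and turn from the pose commanded when the call began, along the tool's axes at that moment; what a row does not reach only later rows make up. A row lasts 1/8 s, in which the tool goes at most 62.5 mm and 10.7 degrees, less where a joint would pass 70% of its speed; a pose out of reach is approached as far as the arm can. A call with a gripper value outside its range is refused whole. "hand" is the opening, from 0 (shut) to 1 (fully open), set as the call begins (left out, the last holds). The fingers move at their own pace and stop on an object; "force" is the grip in N (left out, the last holds). Time passes only in rows, so rows that repeat a pose let the fingers close, or fill a call up. It gives the time, the measured TCP pose, the force and the opening at its end, in the units of the state.
- manip.get_obs(): the state, without advancing time (a new reading comes with each control period).
- manip.camera(name): name is "scene" or "top" or "wrist"; returns (picture, depth): 480x640x3 uint8, red, green, blue; 480x640 float32, m along the optical axis (not along the pixel's ray), 0 where there is no reading.
- manip.camera_info(name): a dict with "intrinsics" (3x3 intrinsics, pixels), "pose" (4x4, takes a point from camera to world coordinates); the wrist camera has in their place "T_tool_cam" (4x4, takes a point from camera to tool coordinates, whose origin is the TCP and whose axes are the tool frame's). Camera axes: x right, y up, looking along -z (the intrinsics and any distortion apply to the point x, -y, -z); pixel columns grow to the right and rows downward; lengths in m; the calibration is good to about 2 mm. A picture is of the moment at which its call begins: read the wrist's pose just before it. camera_info takes no time and is no camera call.
- manip.hand_in(): hands the job in, once; it reports no verdict.
The state is a dict: "clock": time; "joint_pos": joint angles; "joint_velocities": joint speeds; "tau": joint torques, N m; "position": TCP position; "ee_rot": TCP orientation; "ft_force": force on the tool from outside, world axes, zero at the start; "torque": the same for the moment, N m; "grip_width": opening from 0.0 (shut) to 1.0 (fully open).
Only numpy, scipy, OpenCV 4.12 (cv2) and the standard library are available. Lean on these libraries where they do the work, as an engineer would, in place of code of your own. Each camera call takes 0.05 s, during which the arm holds its last target.

### The job

Slide the rectangular foil dish over the front lip of the low-walled collecting tray until it sits flat on the tray's floor, wholly behind the lip. Then spin the swivel sign half a turn, so that the filled-bin picture faces the front (the robot's side) squarely in line with the sign's foot, and leave both at rest. Do not knock over or shift the caddy, jar, cup, spoon, can or bottle.

Things in the scene. Friction and masses are not known exactly. Their poses are not given: they have to be found in the camera images.
- foil: Open rectangular aluminium foil dish on the shelf, on the robot's side of the tray's lip, within 9 degrees of square to the tray. Over its rolled rim 122 mm (its x) by 172 mm (its y), 37 mm high; walls slope in to a flat base 90 x 140 mm. About 30 g, slides easily. Origin: centre of the underside; z up.
- tray: Low-walled, ribbed, dark grey collecting tray fixed to the shelf. Origin at shelf level under the centre of its inner floor; +x from the front lip to the back wall (away from the robot), z up. Inner floor 3 mm above the shelf, x -70 to 70, y -105 to 105 mm; side and back walls 22 mm high, 4 mm thick. The dish (its origin) lies flat from about x = -24 to 18 mm.
- tray_lip (a point): Middle of the top of the tray's front lip, 6 mm above the shelf (3 mm above the tray's floor), at x = -72.5 mm of the tray; the lip runs along the tray's y for 218 mm. Its outer side is a ramp from shelf level at tray x = -107 up to -75 mm, its top is level to -70 mm, then it drops straight to the floor.
- sign_stand: Fixed stand of the swivel sign: steel foot 80 mm (its x) by 130 mm (its y), 6 mm thick, screwed to the shelf, with a 14 mm stem up to a collar at 76 mm. Origin at shelf level on the sign's vertical turning axis; -x is the front (towards the robot), y along the foot's long side.
- sign (a joint): Turning angle of the sign plate about its vertical axis, rad, counter-clockwise from above; 0 = outline-bin face squarely to the stand's front, pi or -pi = filled-bin face squarely to the front. No stops; turns either way against light friction (0.04 N m, 0.7 N at 55 mm from the axis) and stays where it is left. Starts within 0.4 rad of 0.
- sign_outline (a point): Centre of the white plate's outline-bin face (dark outline, flat lid line), 136 mm above the shelf, 3 mm from the axis. Plate 150 mm wide, 6 mm thick, on edge from 78 to 186 mm above the shelf (lowest 14 mm: a 12 mm thick channel), centred on the turning axis, nothing above it. Pictures are 1 to 2 mm proud. Axes: y along the width, z up, -x out of this face.
- sign_solid (a point): Centre of the opposite face, with the filled-bin picture (bin drawn solid dark with a heap on top), 136 mm above the shelf, 3 mm from the axis. Its axes are the plate's: +x out of this face.
- caddy: Orange food waste caddy with a lid and a round press-button latch, 188 x 172 mm, 176 mm high, on the right of the shelf; bystander. Origin: centre of the underside.
- jar: Clear glass jam jar without lid, 72 mm wide, 112 mm high, standing between the tray and the sign; bystander. Origin: centre of the underside.
- cup: White plastic cup, 71 mm wide at the rim, 95 mm high, standing between the tray and the sign, nearer the robot than the jar; bystander. Origin: centre of the underside.
- spoon: White plastic spoon, 157 mm long, lying on the shelf behind the jar; bystander. Origin: near its middle, at shelf level.
- can: Empty food can with a paper band, 73 mm wide, 110 mm high, on the left of the shelf; bystander. Origin: centre of the underside.
- bottle: Green glass bottle, 64 mm wide, 190 mm high, on the left of the shelf; bystander. Origin: centre of the underside.
There are look-alikes about, which are no part of the job. Leave any blue look-alike of the foil alone.

How it is judged:
On the way, in this order (a step that is already met when the one before it is completed fails the run):
1. the foil dish lies flat on the tray's floor, wholly behind the lip (x of foil in the frame of tray between -0.026 and 0.03 m and y of foil in the frame of tray between -0.045 and 0.045 m and z of foil in the frame of tray below 0.005 m and angle between foil's own z axis and vertical below 0.026 rad), for 0.2 s.
2. the sign shows its filled-bin face to the front, squarely (x of sign_solid in the frame of sign_stand below 0 m and angle between the x axis of sign_solid and the x axis of sign_stand, either way round below 0.17 rad), for 0.2 s.
At the end, for the whole second after the job is handed in: The foil dish rests flat on the tray's floor (base within 2 mm of it, tilted under 1.5 degrees), between lip and walls; the sign's filled-bin face looks to its stand's front within 0.17 rad (10 degrees) of square; both at rest. No bystander shifted 25 mm or tipped (all of step 1 and all of step 2 and linear speed of foil below 0.01 m/s and velocity of joint sign between -0.05 and 0.05 rad/s); the robot touches nothing.
It fails at once if the caddy, jar, cup, spoon, can or bottle is shifted 25 mm or more, or one that stands is tipped (distance of any of caddy, jar, cup, spoon, can, bottle from where it was at the start of the episode above 0.025 m or angle between any of caddy, jar, cup, can, bottle's own z axis and vertical above 0.3 rad).
It also fails if it takes over 62 s, if anything falls off the work surface, if the arm or the gripper's body presses on something with over 40 N, if the wrist force passes 120 N, or if a joint passes its speed limit or range.

## Working session

There is one attempt and no reset: what is moved stays moved. The work goes in short steps, Python scripts to look and compute and a tool call to move; the robot and the scene stay as the last step left them, time stands still between calls to the robot, and variables do not carry over. Pictures are saved under pics/ and viewed, and the job is handed in when it is done.

Besides the shell and the picture viewer there is one more tool, called after "Request:" by a JSON object that holds its "fn" and its "kwargs". send_rows: Moves the arm, as the interface text tells. Its arguments: {"type":"object","properties":{"steps":{"type":"array"},"hand":{"type":"number"},"force":{"type":"number"}},"required":["steps"]}

```bash
mkdir -p pics
python3 - <<'E'
from workcell import manip
import cv2,numpy as np
o=manip.get_obs(); print(o['clock'],o['position'],o['ee_rot'],manip.grip_depth)
for n in ['scene','top']:
    p,d=manip.camera(n); cv2.imwrite(f'pics/{n}0.png',p[:,:,::-1]); np.savez(f'{n}0.npz',p=p,d=d)
    i=manip.camera_info(n); print(n,{k:np.round(v,3).tolist() if not isinstance(v,str) else v for k,v in i.items()})
print(manip.camera_info('wrist'))
E
```

```text
0.0 [0.15259723 0.60569026 0.23053099] [ 7.88741350e-01  6.14724807e-01 -5.31545720e-04  4.60054494e-04] 0.0187
scene {'intrinsics': [[491.85, 0.0, 330.037], [0.0, 491.85, 236.429], [0.0, 0.0, 1.0]], 'pose': [[-0.549, -0.531, 0.645, 1.607], [0.836, -0.346, 0.427, 0.696], [-0.003, 0.774, 0.634, 1.146], [0.0, 0.0, 0.0, 1.0]]}
top {'intrinsics': [[465.979, 0.0, 320.611], [0.0, 465.979, 239.5], [0.0, 0.0, 1.0]], 'pose': [[-0.02, 0.988, -0.151, 0.374], [-1.0, -0.019, 0.007, -0.017], [0.004, 0.151, 0.989, 1.305], [0.0, 0.0, 0.0, 1.0]]}
{'intrinsics': array([[404.91512781,   0.        , 320.63957429],
       [  0.        , 404.91512781, 238.97135956],
       [  0.        ,   0.        ,   1.        ]]), 'T_tool_cam': array([[ 9.99996574e-01,  2.60752228e-03,  2.27824704e-04,
         5.91899865e-04],
       [ 2.56646286e-03, -9.59696078e-01, -2.81028202e-01,
        -7.17539767e-02],
       [-5.14144821e-04,  2.81027824e-01, -9.59699483e-01,
        -1.42561533e-01],
       [ 0.00000000e+00,  0.00000000e+00,  0.00000000e+00,
         1.00000000e+00]])}
```

View pics/scene0.png

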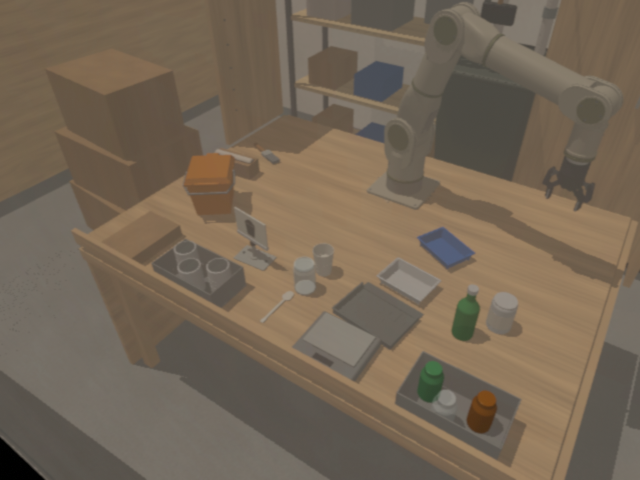

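View pics/top0.png

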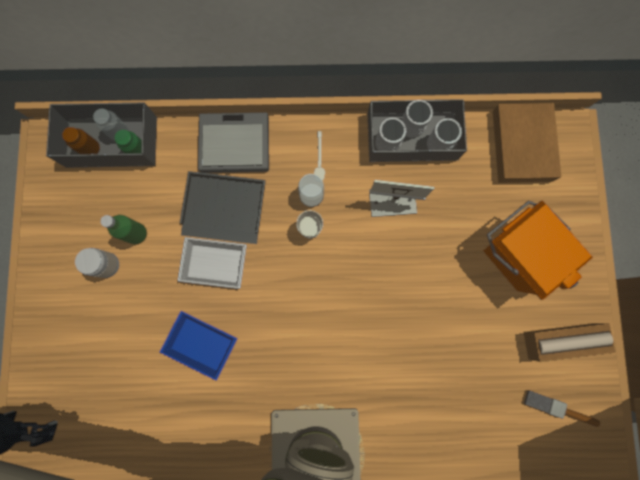

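```bash
cat > h.py <<'E'
import numpy as np,cv2
from workcell import manip
def ray(n,u,v,pose=None):
    i=manip.camera_info(n);K=i['intrinsics'];T=i['pose'] if pose is None else pose
    d=np.array([(u-K[0,2])/K[0,0],-(v-K[1,2])/K[1,1],-1.]);return T[:3,3],T[:3,:3]@d
def onz(n,u,v,z,pose=None):
    c,d=ray(n,u,v,pose);return c+d*(z-c[2])/d[2]
def proj(n,P,pose=None):
    i=manip.camera_info(n);K=i['intrinsics'];T=i['pose'] if pose is None else pose
    p=T[:3,:3].T@(np.array(P)-T[:3,3]);return K[0,2]+K[0,0]*p[0]/-p[2],K[1,2]+K[1,1]*p[1]/p[2]
def cloud(n,d,pose=None):
    i=manip.camera_info(n);K=i['intrinsics'];T=i['pose'] if pose is None else pose
    v,u=np.mgrid[:480,:640];P=np.stack([(u-K[0,2])/K[0,0]*d,-(v-K[1,2])/K[1,1]*d,-d],-1)
    return P@T[:3,:3].T+T[:3,3]
E
python3 - <<'E'
from h import *
p=np.load('top0.npz')['p'];
c=p[165:300,170:280];cv2.imwrite('pics/c1.png',cv2.resize(c[:,:,::-1],None,fx=5,fy=4.4,interpolation=cv2.INTER_CUBIC)) if 0 else cv2.imwrite('pics/c1.png',cv2.resize(c[:,:,::-1],None,fx=4,fy=4,interpolation=cv2.INTER_CUBIC))
c=p[165:235,290:450];cv2.imwrite('pics/c2.png',cv2.resize(c[:,:,::-1],None,fx=5,fy=5,interpolation=cv2.INTER_CUBIC))
q=np.load('scene0.npz')['p']
c=q[190:310,210:350];cv2.imwrite('pics/c3.png',cv2.resize(c[:,:,::-1],None,fx=5,fy=5,interpolation=cv2.INTER_CUBIC))
E
```

```text
(no output)
```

View pics/c1.png

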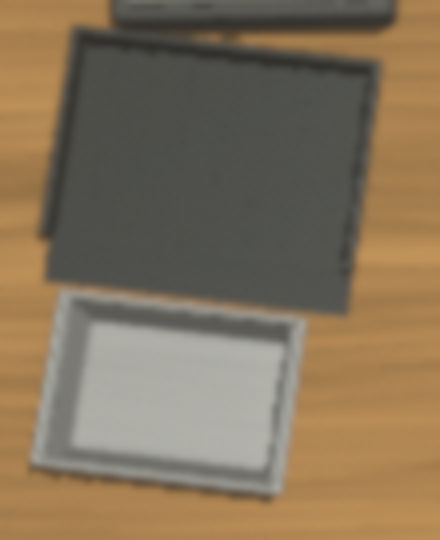

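View pics/c2.png

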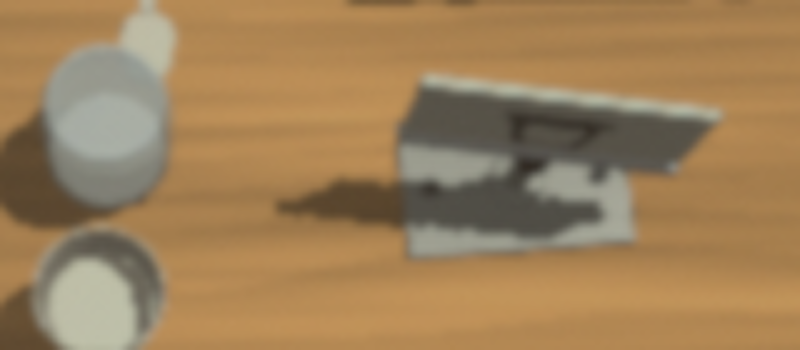

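View pics/c3.png

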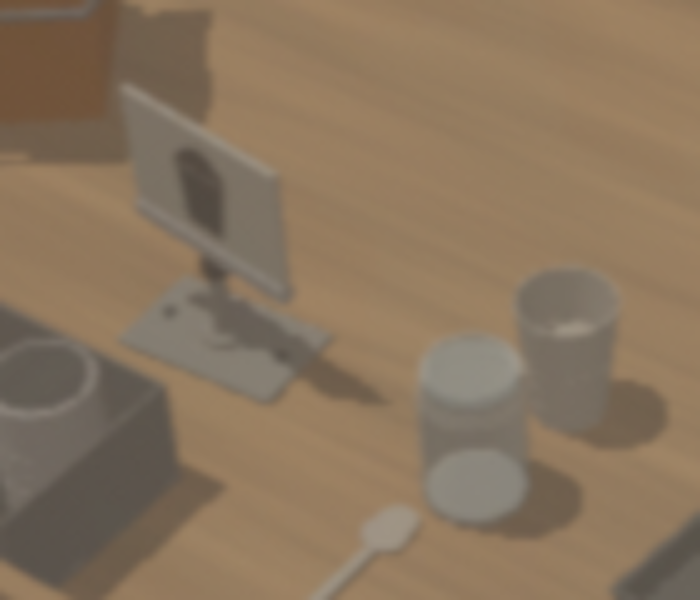

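Run:
```python
from h import *
def A(l,z,n='top',): 
    r=np.array([onz(n,u,v,z) for u,v in l]);print(np.round(r,4).tolist());return r
t=A([(189.25,171.75),(265,180.5)],.022)
r=A([(181.5,235),(257,243.5)],0)
f=A([(184.5,237.5),(246.25,244.5),(239.5,288.5),(177.5,281.25)],.037)
def ang(a,b): e=a-b;return np.degrees(np.arctan2(-e[0],e[1]))
print('tray yaw',ang(t[0],t[1]),ang(r[0],r[1]),'len',np.linalg.norm(t[0]-t[1]),np.linalg.norm(r[0]-r[1]), 'depth',np.linalg.norm((t.mean(0)-r.mean(0))[:2]))
print('foil',f.mean(0),ang(f[0],f[1]),ang(f[3],f[2]),[np.linalg.norm(f[i]-f[i-1]) for i in range(4)])
s=A([(371.6,216.4),(416.8,213.4)],.006);print('foot yaw',ang(s[0],s[1]),np.linalg.norm(s[0]-s[1]))
p=A([(374.6,180),(434.4,187)],.186);print('plate',ang(p[0],p[1]),np.linalg.norm(p[0]-p[1]),p.mean(0))
# check depth cloud
D=np.load('top0.npz')['d'];C=cloud('top',D)
for u,v in [(222,207),(212,264),(200,260),(310,190),(309,226),(400,205),(126,229),(92,262)]: print((u,v),C[v,u].round(3))
m=(C[...,2]>.13)&(C[...,1]<-.08)&(C[...,1]>-.32)&(C[...,0]>.4)&(C[...,0]<.7);q=C[m];print(len(q),q.min(0),q.max(0),q.mean(0))
D=np.load('scene0.npz')['d'];C=cloud('scene',D)
m=(C[...,2]>.13)&(C[...,1]<-.08)&(C[...,1]>-.32)&(C[...,0]>.4)&(C[...,0]<.7);q=C[m];print(len(q),q.min(0),q.max(0),q.mean(0))
k=np.polyfit(q[:,1],q[:,0],1);print('plate back line slope deg',np.degrees(np.arctan(k[0])),k)
```

```text
[[0.7722, 0.3445, 0.022], [0.7425, 0.1291, 0.022]]
[[0.5938, 0.3684, 0.0], [0.5654, 0.1545, 0.0]]
[[0.5804, 0.3491, 0.037], [0.5577, 0.1792, 0.037], [0.4377, 0.1969, 0.037], [0.4606, 0.3651, 0.037]]
tray yaw -7.845892366044822 -7.569938874930252 len 0.21746372003152403 0.21578593956142586 depth 0.17945680200047665
foil [0.50911229 0.27258169 0.037     ] -7.610563432660329 -7.738725718163518 [np.float64(0.1209455652362387), np.float64(0.17141807633225187), np.float64(0.12133687769300852), np.float64(0.16975719879079174)]
[[0.6362, -0.1718, 0.006], [0.6424, -0.3009, 0.006]]
foot yaw 2.785012866882443 0.129212219339922
[[0.6917, -0.1611, 0.186], [0.6711, -0.3085, 0.186]]
plate -7.959380314273225 0.14882685338827875 [ 0.68137578 -0.23480952  0.186     ]
(222, 207) [0.673 0.255 0.001]
(212, 264) [0.509 0.279 0.007]
(200, 260) [0.521 0.314 0.002]
(310, 190) [0.689 0.001 0.109]
(309, 226) [0.603 0.006 0.054]
(400, 205) [ 0.668 -0.254  0.007]
(126, 229) [0.591 0.474 0.126]
(92, 262) [0.509 0.562 0.113]
509 [ 0.66652103 -0.30679622  0.13014225] [ 0.6925303  -0.15858528  0.19195372] [ 0.67818237 -0.23221388  0.16548071]Traceback (most recent call last):
  File "<stdin>", line 17, in <module>
    return umr_minimum(a, axis, None, out, keepdims, initial, where)
ValueError: zero-size array to reduction operation minimum which has no identity
```

Candidates for the dish: silver dish (212,264), blue dish (199,345), grey lidded box (233,142). The silver one is the foil dish, directly in front of the ramp; the crop c1 confirms it is open, silver and rimmed. Candidates for the tray: dark ribbed low one (222,207), deep bins (102,135) and (417,130). It is the first, because it has a ramp in front. The sign is at (400,190), outline face forward.

Run:
```python
from h import *
D=np.load('top0.npz')['d'];P=np.load('top0.npz')['p'].astype(int);C=cloud('top',D)
m=(P[...,2]>P[...,0]+50);q=C[m];print('blue',q.min(0).round(3),q.max(0).round(3))
ys,xs=np.nonzero(m);i=q[:,0].argmax();print(q[i]); 
r=cv2.minAreaRect(q[:,:2].astype(np.float32));print(cv2.boxPoints(r).round(3).tolist())
print('bin front',C[155:165,418].round(3).tolist())
o=manip.get_obs()
from scipy.spatial.transform import Rotation as R
Rt=R.from_quat(o['ee_rot']).as_matrix();print(Rt.round(3))
a=np.radians(-7.7);ex=np.array([np.cos(a),np.sin(a),0]);t=np.array([.685,.247,0])
for X,z in [(-.275,.12),(-.275,.012)]:
    w=t+ex*X+[0,0,z];print(w,'tool shift',(Rt.T@(w-o['position'])).round(4))
```

```text
blue [ 0.202 -0.017 -0.007] [0.378 0.405 1.305]
[0.37788619 0.35434066 0.03424901]
[[0.19900000095367432, -0.014999999664723873], [0.37400001287460327, -0.017000000923871994], [0.3779999911785126, 0.40400001406669617], [0.2029999941587448, 0.4059999883174896]]
bin front [[0.8, -0.303, 0.05], [0.799, -0.304, 0.046], [0.799, -0.306, 0.035], [0.8, -0.309, 0.024], [0.799, -0.31, 0.018], [0.8, -0.313, 0.005], [0.798, -0.313, 0.003], [0.797, -0.314, -0.002], [0.792, -0.313, 0.002], [0.791, -0.314, -0.002]]
[[ 0.244  0.97  -0.   ]
 [ 0.97  -0.244 -0.001]
 [-0.001  0.    -1.   ]]
[0.41247962 0.2838462  0.12      ] tool shift [-0.2485  0.3307  0.1109]
[0.41247962 0.2838462  0.012     ] tool shift [-0.2484  0.3307  0.2189]
```

Request:
{"fn": "send_rows", "kwargs": {"steps": [[[-0.035, 0.046, 0.012], -0.02], [[-0.07, 0.092, 0.024], -0.04], [[-0.105, 0.138, 0.036], -0.06], [[-0.14, 0.184, 0.048], -0.08], [[-0.175, 0.23, 0.06], -0.1], [[-0.21, 0.276, 0.08], -0.113], [[-0.248, 0.331, 0.1], -0.113], [[-0.248, 0.331, 0.111], -0.113]], "hand": 1}}

```text
clock: 1.1
position: [0.4154, 0.2805, 0.1194]
ee_rot: [0.755, 0.656, -0.0, 0.001]
ft_force: [-0.7, 1.3, -1.1]
grip_width: 0.999
```

Run:
```python
from h import *
from scipy.spatial.transform import Rotation as R
o=manip.get_obs();print(o['clock'],o['position'],o['joint_pos'].round(3) if hasattr(o['joint_pos'],'round') else o['joint_pos'],np.round(R.from_quat(o['ee_rot']).as_matrix(),3).tolist(),o['grip_width'],o['ft_force'])
p,d=manip.camera('wrist');cv2.imwrite('pics/w1.png',p[:,:,::-1])
```

```text
1.1 [0.41541347 0.28053998 0.11940886] [-0.861  0.156  0.19   1.928 -0.032  1.061  0.773] [[0.14, 0.99, 0.0], [0.99, -0.14, -0.002], [-0.002, 0.0, -1.0]] 0.9985780772954939 [-0.70175754  1.3273849  -1.09451649]
```

View pics/w1.png

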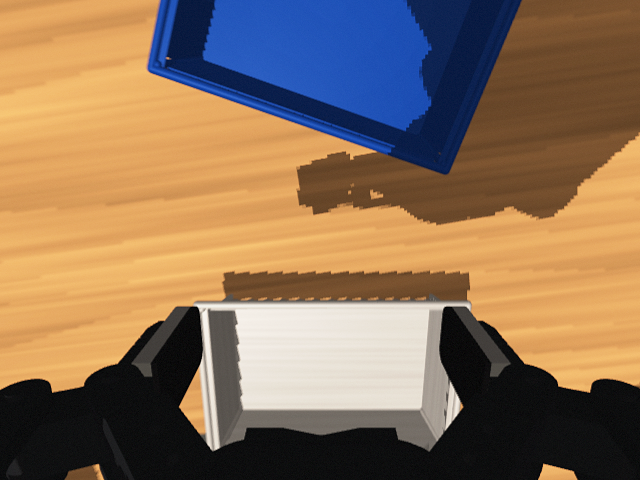

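```bash
cat >> h.py <<'E'
from scipy.spatial.transform import Rotation as R
def wpose(o=None):
    o=o or manip.get_obs();T=np.eye(4);T[:3,:3]=R.from_quat(o['ee_rot']).as_matrix();T[:3,3]=o['position']
    return T@manip.camera_info('wrist')['T_tool_cam']
TO=np.array([.685,.247]);TY=np.radians(-7.7)
def tr(P):
    d=np.array(P)[:2]-TO;return np.array([np.cos(TY)*d[0]+np.sin(TY)*d[1],-np.sin(TY)*d[0]+np.cos(TY)*d[1]])
E
python3 - <<'E'
from h import *
o=manip.get_obs();T=wpose(o)
for u,v in [(195,304),(470,304),(445,172)]:
    P=onz('wrist',u,v,.037,T);print(P.round(4),'tray',tr(P).round(4))
print('tcp tray',tr(o['position']))
E
```

```text
[0.4375 0.202  0.037 ] tray [-0.2392 -0.0778]
[0.4607 0.3662 0.037 ] tray [-0.2383  0.0881]
[0.3793 0.3557 0.037 ] tray [-0.3175  0.0668]
tcp tray [-0.27333544 -0.00206331]
```

Request:
{"fn": "send_rows", "kwargs": {"steps": [[[0.005, 0, 0.03], 0], [[0.005, 0, 0.06], 0], [[0.005, 0, 0.085], 0.003], [[0.005, 0, 0.1], 0.003], [[0.005, 0, 0.107], 0.003], [[0.005, 0, 0.107], 0.003], [[0.005, 0.005, 0.107], 0.003], [[0.005, 0.01, 0.107], 0.003]]}}

```text
clock: 2.15
position: [0.4245, 0.2886, 0.014]
ee_rot: [0.754, 0.657, 0.001, -0.0]
ft_force: [-0.3, -0.1, -0.1]
grip_width: 1.0
```

Run:
```python
from h import *
o=manip.get_obs();print(o['position'],tr(o['position']),o['ft_force'])
p,d=manip.camera('scene');cv2.imwrite('pics/s2.png',cv2.resize(p[180:380,330:560,::-1],None,fx=3,fy=3))
```

```text
[0.42447046 0.28864789 0.01402979] [-0.26376064  0.006365  ] [-0.26809588 -0.14572902 -0.13376269]
```

View pics/s2.png

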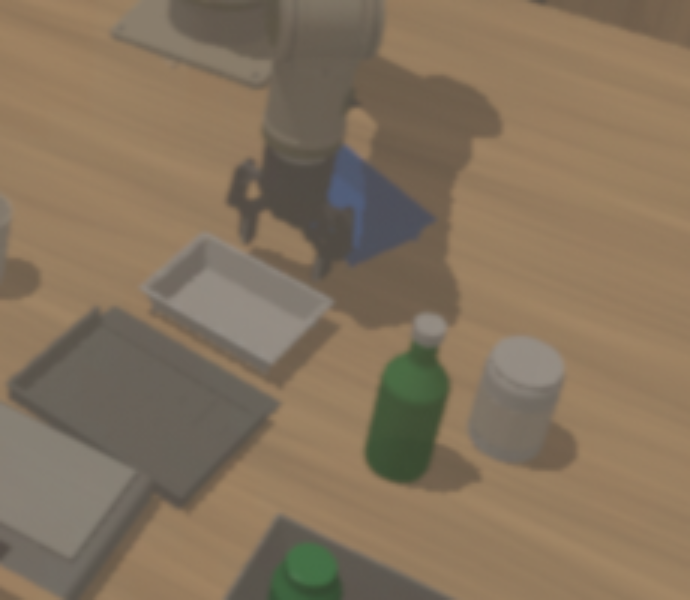

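Request:
{"fn": "send_rows", "kwargs": {"steps": [[[0, 0.014, 0], 0], [[0, 0.028, 0], 0], [[0, 0.042, 0], 0], [[0, 0.056, 0], 0], [[0, 0.07, 0], 0], [[0, 0.084, 0], 0], [[0, 0.098, 0], 0], [[0, 0.11, 0], 0]]}}

```text
clock: 3.2
position: [0.5336, 0.2732, 0.0133]
ee_rot: [0.754, 0.657, 0.0, -0.0]
ft_force: [-0.4, 0.8, 0.1]
grip_width: 1.004
```

Run:
```python
from h import *
o=manip.get_obs();print(o['position'],tr(o['position']),o['ft_force'])
p,d=manip.camera('scene');cv2.imwrite('pics/s3.png',cv2.resize(p[200:380,300:500,::-1],None,fx=3,fy=3))
p,d=manip.camera('top');cv2.imwrite('pics/t3.png',cv2.resize(p[150:300,150:290,::-1],None,fx=4,fy=4))
```

```text
[0.53356841 0.27318009 0.01330389] [-0.15357393  0.00565429] [-0.40798969  0.76357106  0.12416611]
```

View pics/s3.png

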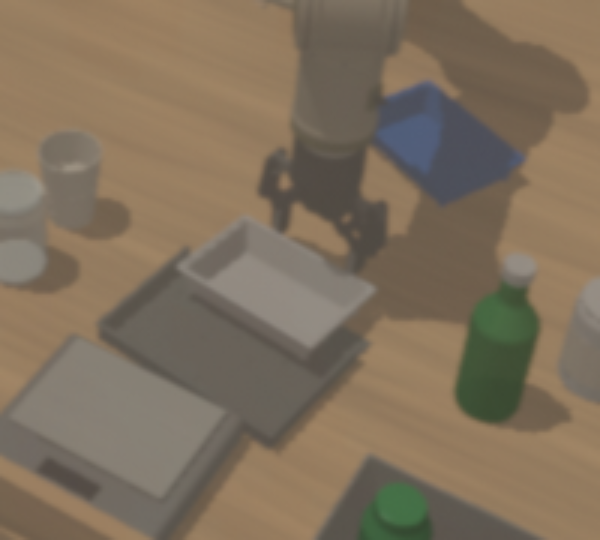

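View pics/t3.png

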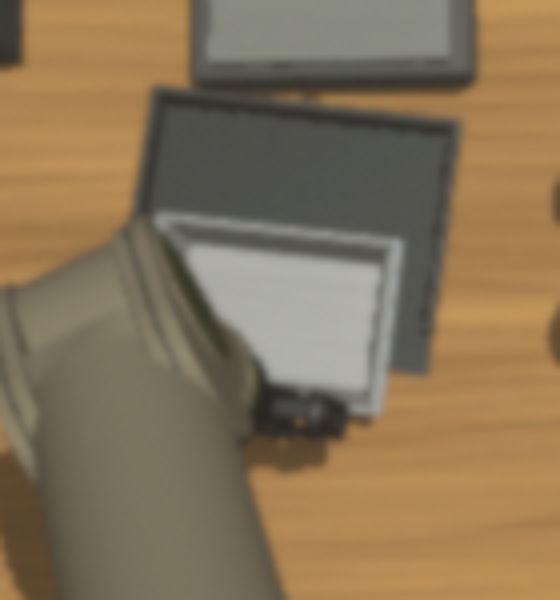

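Run:
```python
from h import *
for u,v,z in [(189.5,203.25,.043),(250.5,210,.043),(243.75,253.25,.039)]: print(tr(onz('top',u,v,z)).round(4))
```

```text
[-0.0215  0.0868]
[-0.0209 -0.0836]
[-0.142  -0.0812]
```

Request:
{"fn": "send_rows", "kwargs": {"steps": [[[0, 0.012, 0], 0], [[0, 0.024, 0], 0], [[0, 0.036, 0], 0], [[0, 0.048, 0], 0], [[0, 0.06, 0], 0], [[0, 0.07, 0], 0], [[0, 0.077, 0], 0], [[0, 0.079, 0], 0]]}}

```text
clock: 4.3
position: [0.6112, 0.2624, 0.0132]
ee_rot: [0.754, 0.657, -0.0, 0.0]
ft_force: [-1.0, -0.1, -0.3]
grip_width: 1.002
```

Run:
```python
from h import *
o=manip.get_obs();print(o['position'],tr(o['position']),o['ft_force'],o['joint_pos'])
p,d=manip.camera('scene');cv2.imwrite('pics/s4.png',cv2.resize(p[200:380,300:500,::-1],None,fx=3,fy=3))
p,d=manip.camera('top');cv2.imwrite('pics/t4.png',cv2.resize(p[150:300,150:290,::-1],None,fx=4,fy=4))
```

```text
[0.6112229  0.26244542 0.01321672] [-0.07518134  0.00542104] [-1.0338168  -0.13555979 -0.3479796 ] [-0.62855767  0.61268876  0.20963816  1.56099752 -0.14427946  0.9831271
  1.05790245]
```

View pics/s4.png

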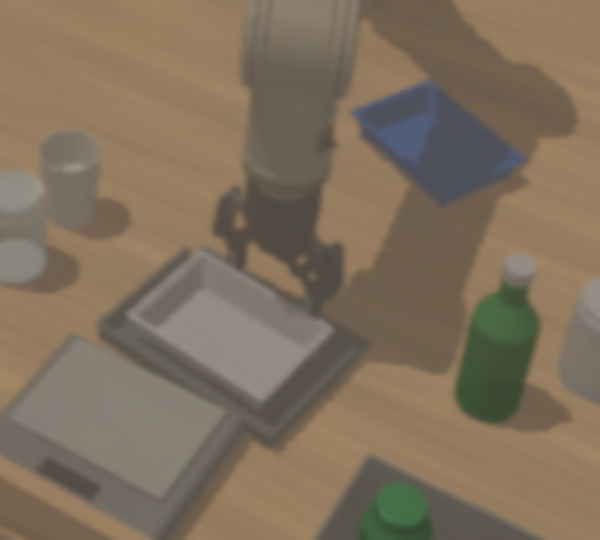

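View pics/t4.png

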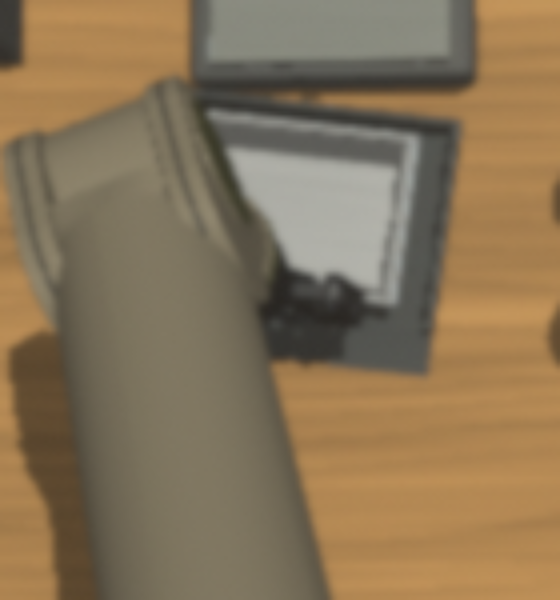

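Request:
{"fn": "send_rows", "kwargs": {"steps": [[[0, -0.015, 0], 0], [[0, -0.03, 0], 0], [[0, -0.045, -0.01], 0], [[0, -0.06, -0.05], 0], [[0, -0.07, -0.1], 0], [[0, -0.09, -0.15], 0], [[0, -0.12, -0.2], 0], [[0, -0.12, -0.23], 0]]}}

```text
clock: 5.4
position: [0.4902, 0.2802, 0.2472]
ee_rot: [0.753, 0.658, 0.002, -0.0]
ft_force: [0.4, -0.5, -0.3]
grip_width: 0.997
```

Run:
```python
from h import *
for u,v in [(255,183.75),(248,226.25)]: print(tr(onz('top',u,v,.04)).round(4))
o=manip.get_obs();print(o['position'],o['joint_pos'].round(3),np.round(R.from_quat(o['ee_rot']).as_matrix(),3).tolist())
p,d=manip.camera('wrist');cv2.imwrite('pics/w5.png',p[:,:,::-1])
p,d=manip.camera('top');cv2.imwrite('pics/t5.png',cv2.resize(p[150:300,150:290,::-1],None,fx=4,fy=4));np.savez('t5.npz',p=p,d=d)
```

```text
[ 0.0554 -0.0853]
[-0.0665 -0.0825]
[0.49022319 0.28023511 0.24716317] [-0.792  0.184  0.221  1.617 -0.043  1.341  0.871] [[0.134, 0.991, 0.003], [0.991, -0.134, 0.003], [0.004, 0.002, -1.0]]
```

View pics/w5.png

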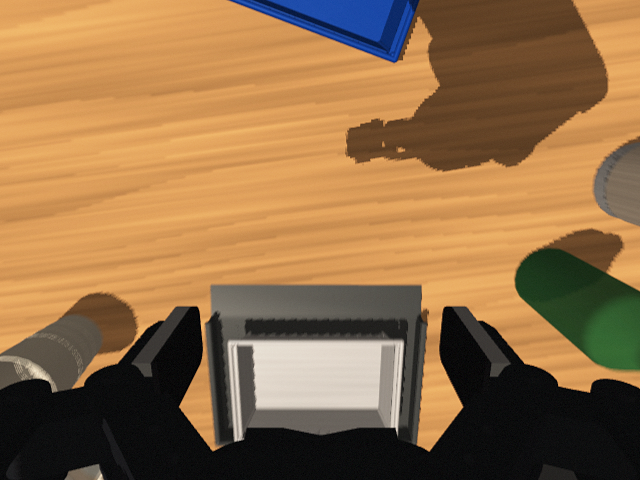

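View pics/t5.png

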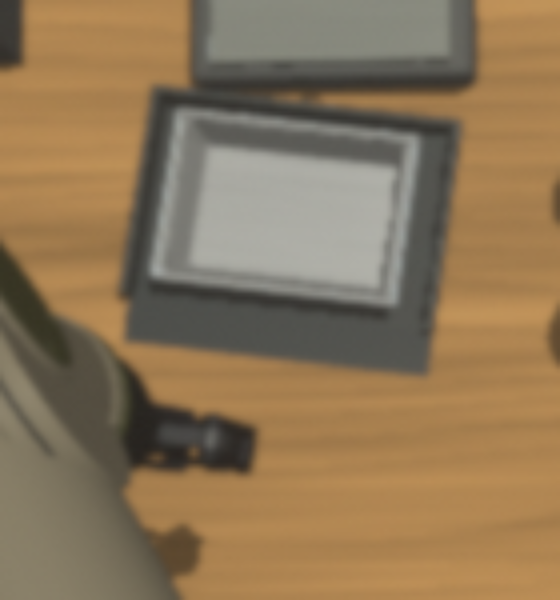

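Request:
{"fn": "send_rows", "kwargs": {"steps": [[[-0.02, 0.01, -0.023], 0.1], [[-0.055, 0.025, -0.023], 0.24], [[-0.095, 0.045, -0.023], 0.38], [[-0.135, 0.065, -0.023], 0.52], [[-0.175, 0.085, -0.023], 0.66], [[-0.215, 0.105, -0.023], 0.8], [[-0.255, 0.125, -0.023], 0.94], [[-0.295, 0.15, -0.023], 1.08]], "hand": 0.6}}

```text
clock: 6.5
position: [0.6001, -0.0349, 0.2662]
ee_rot: [0.985, 0.174, 0.0, -0.0]
ft_force: [0.2, -0.2, -0.7]
grip_width: 0.601
```

```bash
cat >> h.py <<'E'
def goto(xy,z,yaw):
    o=manip.get_obs();M=R.from_quat(o['ee_rot']).as_matrix();y0=np.degrees(np.arctan2(M[1,0],M[0,0]))
    d=M.T@(np.array([xy[0],xy[1],z])-o['position'])
    print('t',o['clock'],'pos',o['position'].round(4),'yaw',y0.round(2),'q',o['joint_pos'].round(2),'tilt',M[:,2].round(4),'F',np.round(o['ft_force'],1),'\nshift',d.round(4),'spin',np.radians(y0-yaw).round(4))
E
python3 -c "
from h import *
goto((.680,-.2345),.27,-8)"
```

```text
t 6.5 pos [ 0.6001 -0.0349  0.2662] yaw 20.03 q [-0.46  0.28  0.55  1.5  -0.15  1.4   0.45] tilt [-1.e-04  7.e-04 -1.e+00] F [ 0.2 -0.2 -0.7] 
shift [ 0.0067  0.2149 -0.0039] spin 0.4892
```

Request:
{"fn": "send_rows", "kwargs": {"steps": [[[0, 0.025, -0.004], 0.1], [[0, 0.05, -0.004], 0.22], [[0, 0.08, -0.004], 0.35], [[0.002, 0.105, -0.004], 0.44], [[0.004, 0.13, -0.004], 0.489], [[0.004, 0.14, -0.004], 0.489], [[0.004, 0.14, -0.004], 0.489], [[0.004, 0.14, -0.004], 0.489]]}}

```text
clock: 7.5
position: [0.6526, -0.1625, 0.2703]
ee_rot: [0.998, -0.067, -0.0, -0.0]
ft_force: [-0.3, 0.2, -0.0]
grip_width: 0.602
```

Run:
```python
from h import *
goto((.680,-.2345),.27,-8)
T=wpose();p,d=manip.camera('wrist');cv2.imwrite('pics/w6.png',p[:,:,::-1]);np.savez('w6.npz',p=p,d=d,T=T)
p,d=manip.camera('top');cv2.imwrite('pics/t6.png',cv2.resize(p[150:250,300:460,::-1],None,fx=4,fy=4))
```

```text
t 7.5 pos [ 0.6526 -0.1625  0.2703] yaw -7.64 q [-0.27  0.48  0.66  1.29 -0.29  1.47  0.23] tilt [ 1.e-04  9.e-04 -1.e+00] F [-0.3  0.2 -0. ] 
shift [0.0368 0.0677 0.0003] spin 0.0063
```

View pics/w6.png

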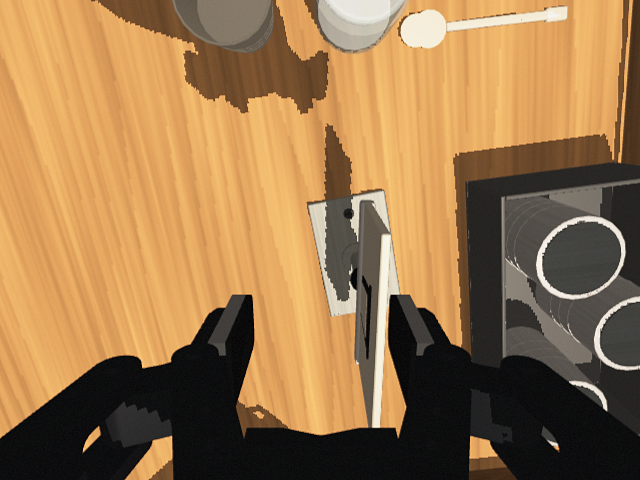

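Run:
```python
from h import *
T=np.load('w6.npz')['T']
a=[onz('wrist',u,v,.186,T) for u,v in [(385.5,235),(377,428)]]
f=[onz('wrist',u,v,.006,T) for u,v in [(308,205),(383,190),(333,316)]]
for x in a+f: print(x.round(4))
e=a[1]-a[0];L=np.linalg.norm(e);print('plate len',L,'yaw',np.degrees(np.arctan2(e[0],-e[1])));print('centre',a[0]+e/L*.075)
e=f[2]-f[0];l=f[1]-f[0];print('foot',np.linalg.norm(e),np.linalg.norm(l),'yaw',np.degrees(np.arctan2(e[0],-e[1])),np.degrees(np.arctan2(l[1],l[0])));print((f[1]+f[2])/2)
```

```text
[ 0.6906 -0.1594  0.186 ]
[ 0.6726 -0.2936  0.186 ]
[ 0.6379 -0.171   0.006 ]
[ 0.7153 -0.1661  0.006 ]
[ 0.6473 -0.2986  0.006 ]
plate len 0.13544218945176123 yaw -7.647068489433042
centre [ 0.68066208 -0.2337213   0.186     ]
foot 0.12787088014505724 0.07752176792599069 yaw 4.228026158763243 3.6903672913765972
[ 0.68128567 -0.23231374  0.006     ]
```

Request:
{"fn": "send_rows", "kwargs": {"steps": [[[0.012, 0.022, 0], 0], [[0.025, 0.045, 0], 0], [[0.038, 0.067, 0], 0], [[0.038, 0.067, 0], 0], [[0.038, 0.067, 0.02], 0], [[0.038, 0.067, 0.045], 0], [[0.038, 0.067, 0.06], 0], [[0.038, 0.067, 0.06], 0]]}}

```text
clock: 8.6
position: [0.681, -0.234, 0.2094]
ee_rot: [0.998, -0.067, -0.001, -0.0]
ft_force: [-0.7, 0.7, 0.7]
grip_width: 0.599
```

Run:
```python
from h import *
goto((.6808,-.234),.155,-7.7)
T=wpose();p,d=manip.camera('wrist');cv2.imwrite('pics/w7.png',p[:,:,::-1])
```

```text
t 8.6 pos [ 0.681  -0.234   0.2094] yaw -7.68 q [-0.12  0.62  0.64  1.22 -0.36  1.41  0.35] tilt [-0.0015  0.001  -1.    ] F [-0.7  0.7  0.7] 
shift [-0.0001  0.0001  0.0544] spin 0.0004
```

View pics/w7.png

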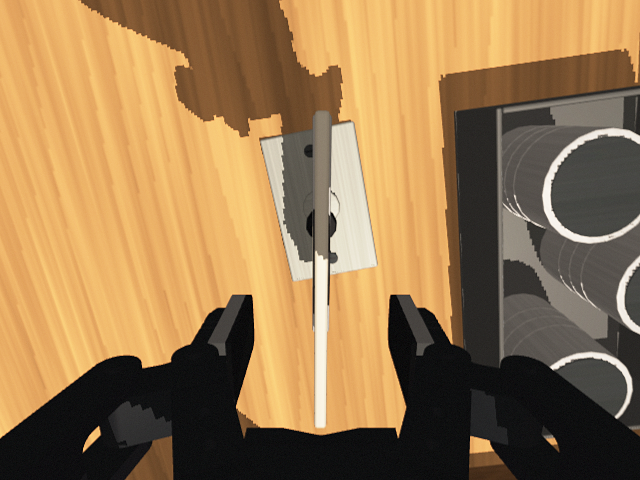

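Run:
```python
from h import *
T=wpose()
f=np.array([onz('wrist',u,v,.006,T) for u,v in [(261,138),(352,122),(376,264),(295,280)]]);print(f.round(4),f.mean(0))
for i,j in [(0,3),(1,2)]:
    e=f[j]-f[i];print(np.linalg.norm(e),np.degrees(np.arctan2(e[0],-e[1])))
for i,j in [(0,1),(3,2)]:
    e=f[j]-f[i];print(np.linalg.norm(e),np.degrees(np.arctan2(e[1],e[0])))
a=[onz('wrist',u,v,.186,T) for u,v in [(322,112),(320,427)]];e=a[1]-a[0];print(a,np.degrees(np.arctan2(e[0],-e[1])))
```

```text
[[ 0.6397 -0.17    0.006 ]
 [ 0.7162 -0.1677  0.006 ]
 [ 0.7236 -0.2939  0.006 ]
 [ 0.6482 -0.2993  0.006 ]] [ 0.68191619 -0.23274099  0.006     ]
0.12957329433640347 3.758266058018222
0.12649891858454693 3.336416457749222
0.07656902602671949 1.7794944653698272
0.0755932518815912 4.087169008204809
[array([ 0.69175575, -0.15994451,  0.186     ]), array([ 0.67049506, -0.30802934,  0.186     ])] -8.170180357056452
```

Request:
{"fn": "send_rows", "kwargs": {"steps": [[[0, 0, 0.02], 0], [[0, 0, 0.04], 0], [[0, 0, 0.052], 0], [[0, 0, 0.054], 0], [[0, 0, 0.054], 0], [[0, 0, 0.054], 0], [[0, 0, 0.054], 0], [[0, 0, 0.054], 0]]}}

```text
clock: 9.65
position: [0.6814, -0.2352, 0.1565]
ee_rot: [0.998, -0.067, 0.0, -0.0]
ft_force: [0.1, -0.7, -0.8]
grip_width: 0.599
```

Request:
{"fn": "send_rows", "kwargs": {"steps": [[[0, 0, 0], 0], [[0, 0, 0], 0], [[0, 0, 0], 0], [[0, 0, 0], 0], [[0, 0, 0], 0], [[0, 0, 0], 0], [[0, 0, 0], 0], [[0, 0, 0], 0]], "hand": 0, "force": 20}}

```text
clock: 10.65
position: [0.6809, -0.2352, 0.1563]
ee_rot: [0.998, -0.068, -0.0, -0.0]
ft_force: [-4.8, 1.8, 2.7]
grip_width: 0.065
```

Request:
{"fn": "send_rows", "kwargs": {"steps": [[[0, 0, 0], 0.06], [[0, 0, 0], 0.18], [[0, 0, 0], 0.3], [[0, 0, 0], 0.42], [[0, 0, 0], 0.54], [[0, 0, 0], 0.66], [[0, 0, 0], 0.78], [[0, 0, 0], 0.9]]}}

```text
clock: 11.65
position: [0.6798, -0.2345, 0.1563]
ee_rot: [0.868, -0.496, -0.002, -0.0]
ft_force: [-12.9, 6.2, 6.3]
grip_width: 0.067
```

```bash
python3 -c "
from h import *
goto((.6808,-.234),.155,-120)"
```

```text
t 11.65 pos [ 0.6798 -0.2345  0.1563] yaw -59.53 q [-0.22  0.71  0.81  1.3  -0.5   1.35 -0.46] tilt [-0.0034  0.0022 -1.    ] F [-12.9   6.2   6.3] 
shift [ 0.0001 -0.0011  0.0013] spin 1.0553
```

Request:
{"fn": "send_rows", "kwargs": {"steps": [[[-0.001, 0.001, 0], 0.1], [[-0.001, 0.001, 0], 0.22], [[-0.001, 0.001, 0], 0.34], [[-0.001, 0.001, 0], 0.46], [[-0.001, 0.001, 0], 0.58], [[-0.001, 0.001, 0], 0.7], [[-0.001, 0.001, 0], 0.8], [[-0.001, 0.001, 0], 0.8]]}}

```text
clock: 12.65
position: [0.6795, -0.2332, 0.1563]
ee_rot: [-0.608, 0.794, 0.001, 0.0]
ft_force: [-7.2, 7.0, 6.4]
grip_width: 0.069
```

```bash
python3 -c "
from h import *
goto((.6808,-.234),.155,-120)"
```

```text
t 12.65 pos [ 0.6795 -0.2332  0.1563] yaw -105.16 q [-0.3   0.77  0.97  1.3  -0.63  1.38 -1.19] tilt [-0.0017  0.0024 -1.    ] F [-7.2  7.   6.4] 
shift [ 0.0004 -0.0014  0.0013] spin 0.2591
```

Request:
{"fn": "send_rows", "kwargs": {"steps": [[[0, 0, 0], 0.06], [[0, 0, 0], 0.16], [[0, 0, 0], 0.26], [[0, 0, 0], 0.36], [[0, 0, 0], 0.46], [[0, 0, 0], 0.56], [[0, 0, 0], 0.66], [[0, 0, 0], 0.7]]}}

```text
clock: 13.65
position: [0.6801, -0.2324, 0.1563]
ee_rot: [-0.299, 0.954, 0.002, 0.0]
ft_force: [-7.2, 9.8, 5.9]
grip_width: 0.063
```

```bash
python3 -c "
from h import *
goto((.6808,-.234),.155,-176.5)"
```

```text
t 13.65 pos [ 0.6801 -0.2324  0.1563] yaw -145.24 q [-0.35  0.84  1.1   1.31 -0.74  1.42 -1.83] tilt [-0.001   0.0034 -1.    ] F [-7.2  9.8  5.9] 
shift [ 0.0004 -0.0017  0.0013] spin 0.5456
```

Request:
{"fn": "send_rows", "kwargs": {"steps": [[[0, 0, 0], 0.08], [[0, 0, 0], 0.17], [[0, 0, 0], 0.26], [[0, 0, 0], 0.35], [[0, 0, 0], 0.44], [[0, 0, 0], 0.51], [[0, 0, 0], 0.546], [[0, 0, 0], 0.546]]}}

```text
clock: 14.65
position: [0.6809, -0.232, 0.1563]
ee_rot: [-0.032, 0.999, 0.002, 0.0]
ft_force: [-1.7, 9.9, 4.2]
grip_width: 0.066
```

```bash
python3 -c "
from h import *
goto((.6808,-.234),.155,-176.5)
for n in ['scene','top']:
    p,d=manip.camera(n);cv2.imwrite(f'pics/{n}8.png',p[:,:,::-1])
"
```

```text
t 14.65 pos [ 0.6809 -0.232   0.1563] yaw -176.38 q [-0.38  0.9   1.2   1.31 -0.82  1.46 -2.33] tilt [ 2.0e-04  3.3e-03 -1.0e+00] F [-1.7  9.9  4.2] 
shift [ 0.0002 -0.0019  0.0013] spin 0.0021
```

View pics/scene8.png

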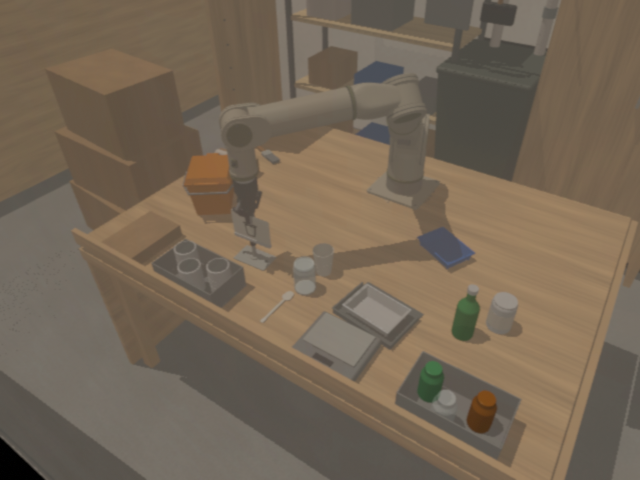

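Tool yaw is at −176.4° and the outline face is now towards the back. I'll open gently and lift straight up.

Request:
{"fn": "send_rows", "kwargs": {"steps": [[[0, 0, 0], 0], [[0, 0, 0], 0], [[0, 0, 0], 0], [[0, 0, 0], 0], [[0, 0, 0], 0], [[0, 0, 0], 0], [[0, 0, 0], 0], [[0, 0, 0], 0]], "hand": 0.6}}

```text
clock: 15.75
position: [0.6799, -0.2348, 0.1563]
ee_rot: [-0.03, 1.0, 0.0, 0.0]
ft_force: [0.1, 0.0, 0.6]
grip_width: 0.601
```

Request:
{"fn": "send_rows", "kwargs": {"steps": [[[0, 0, -0.02], 0], [[0, 0, -0.05], 0], [[0, 0, -0.08], 0], [[0, 0, -0.11], 0], [[0, -0.03, -0.115], 0], [[0, -0.06, -0.115], 0], [[0, -0.08, -0.115], 0], [[0, -0.08, -0.115], 0]]}}

```text
clock: 16.75
position: [0.6837, -0.3169, 0.2725]
ee_rot: [-0.029, 1.0, -0.001, 0.0]
ft_force: [-0.0, -1.0, -0.5]
grip_width: 0.604
```

```bash
python3 -c "
from h import *
goto((.6808,-.234),.155,-176.5)
T=wpose();p,d=manip.camera('wrist');cv2.imwrite('pics/w9.png',p[:,:,::-1]);np.savez('w9.npz',T=T)
p,d=manip.camera('top');cv2.imwrite('pics/t9.png',p[:,:,::-1])
"
```

```text
t 16.75 pos [ 0.6837 -0.3169  0.2725] yaw -176.71 q [-0.15  0.87  1.19  1.   -0.8   1.68 -2.33] tilt [ 2.0e-04 -1.3e-03 -1.0e+00] F [-0.  -1.  -0.5] 
shift [-0.0018  0.0831  0.1174] spin -0.0036
```

View pics/w9.png

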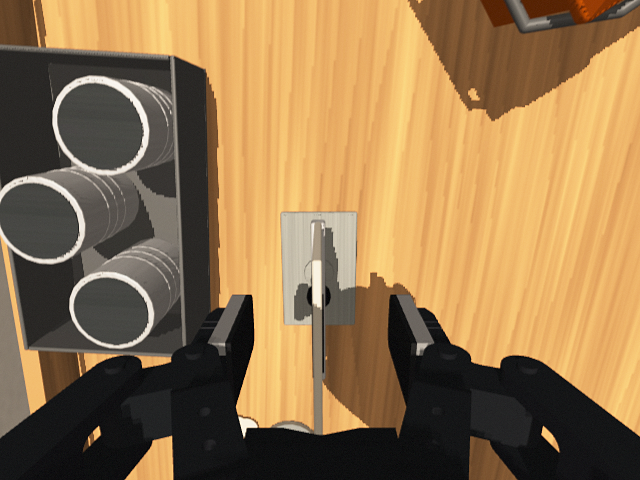

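View pics/t9.png

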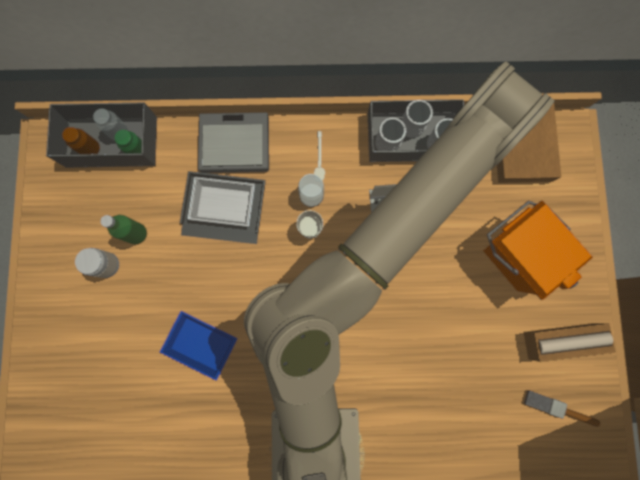

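Request:
{"fn": "send_rows", "kwargs": {"steps": [[[0, 0, -0.03], -0.1], [[0.03, 0, -0.04], -0.22], [[0.06, 0, -0.04], -0.36], [[0.1, 0, -0.04], -0.5], [[0.14, 0, -0.04], -0.64], [[0.18, 0, -0.04], -0.78], [[0.21, 0, -0.04], -0.9], [[0.21, 0, -0.04], -0.9]]}}

```text
clock: 17.85
position: [0.4737, -0.327, 0.3121]
ee_rot: [-0.462, 0.887, 0.001, 0.002]
ft_force: [-0.0, 0.3, 0.4]
grip_width: 0.598
```

Run:
```python
from h import *
T=np.load('w9.npz')['T']
e=onz('wrist',318,432,.186,T)-onz('wrist',319.5,224,.186,T);print('plate',np.degrees(np.arctan2(-e[0],e[1])))
f=[onz('wrist',*x,.006,T) for x in [(282,212),(284,325),(357,211),(356,325)]]
for i in (0,2):
    e=f[i+1]-f[i];print('foot',np.degrees(np.arctan2(-e[0],e[1])),np.linalg.norm(e))
goto((.5,-.3),.3,90)
for n in ['scene','top']:
    p,d=manip.camera(n);cv2.imwrite(f'pics/{n}10.png',p[:,:,::-1])
    if n=='top': cv2.imwrite('pics/tc10.png',cv2.resize(p[160:230,300:450,::-1],None,fx=5,fy=5,interpolation=cv2.INTER_CUBIC))
    else: cv2.imwrite('pics/sc10.png',cv2.resize(p[190:350,210:430,::-1],None,fx=3.6,fy=3.6,interpolation=cv2.INTER_CUBIC))
```

```text
plate 2.698417363612988
foot 2.604410304008421 0.12959215540024416
foot 4.094311580077905 0.1306519992005155
t 17.85 pos [ 0.4737 -0.327   0.3121] yaw -124.92 q [-0.43  0.38  1.27  1.51 -0.37  1.51 -1.35] tilt [ 0.0025  0.0026 -1.    ] F [-0.   0.3  0.4] 
shift [-0.0372 -0.0061  0.0122] spin -3.7511
```

View pics/tc10.png

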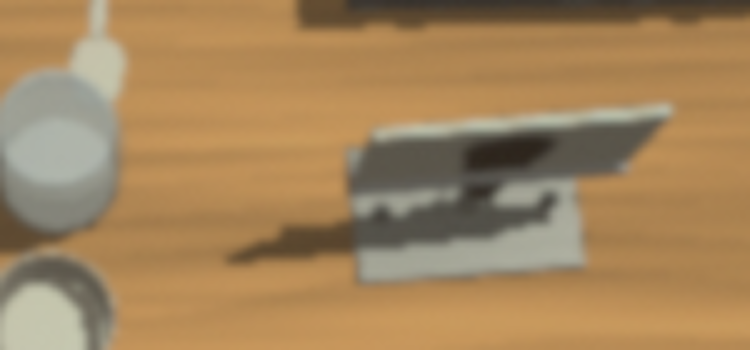

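View pics/sc10.png

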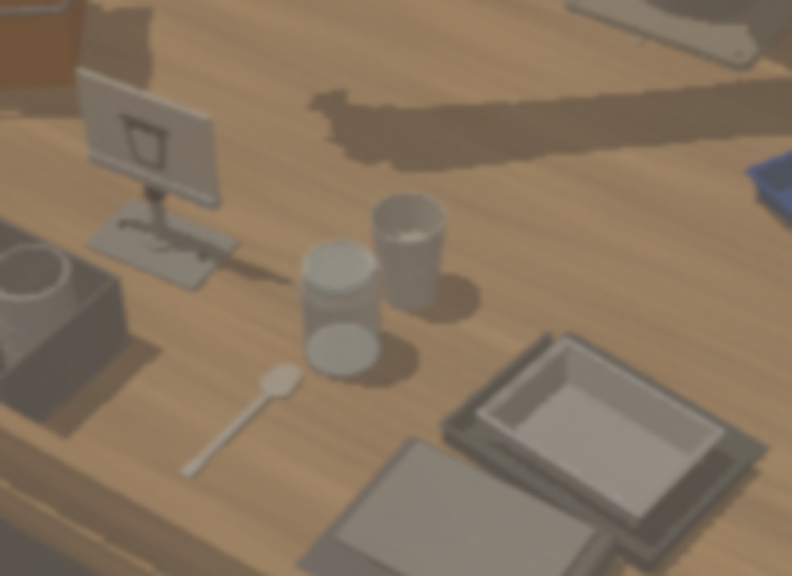

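```bash
python3 -c "
from workcell import manip
print(manip.hand_in())"
```

```text
the job is handed in; nothing more can be done
None
```

Both parts of the task are done and the job is handed in, at about 18 s of the 62 s allowed. `hand_in` gives no verdict, so the results below are from my own camera checks.

- **Dish:** I pushed the silver foil dish over the lip with the opened fingers. Its centre measured about x = −5 mm and y = 0 in the tray's frame. By eye it looks flat in both views, with its rim at seated height.
- **Sign:** I gripped the top edge of the plate on its turning axis and turned it about 169° clockwise. Then I let go and lifted clear. The filled-bin face now looks to the front. The plate measured 2.7° against 2.6–4.1° for the foot, so it is square within about 1.5°.
- **Bystanders:** the caddy, jar, cup, spoon, can and bottle look unmoved in the last pictures, and the arm is clear of everything.

No check failed. The readings of the foot's angle ranged from 1.8° to 4.2°, well inside the 10° tolerance. The wrist force read at most about 15 N at the end of any move, while turning the sign.

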